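# Clock a light-guide elbow in a clamped microscope port

## Task

Take the aluminium light-guide elbow from the parts tray and lower its pinned foot into the clamped microscope port, with its side barb over the entry slot nearer the index tab, then screw it in clockwise until you clearly feel it come up against the sprung end stop, held for a moment but not forced. Then turn it back until the barb points along the index tab on the port, leave it upright in the thread and let go, and do not disturb the other parts on the bench.

Things in the scene. Friction and masses are not known exactly. Their poses are not given: they have to be found in the camera images.
- elbow_center (a point): Loose plain aluminium elbow, 0.13-0.24 kg, 100 mm tall, upright in the tray; point on its axis 50 mm above its foot. Foot up: spigot 34 mm dia, 33 long; flange 49 dia, 4 thick; block 28 (x) by 26 mm (y) from 37 to 100 mm, grip its +-y faces. Barb 12 mm dia along +x, 65 mm above foot, end 60 mm from axis. A 5 mm cross pin through the spigot along x reaches 23 mm each side, 16 mm above foot. z up.
- barb_tip (a point): End of the elbow's side barb: 60 mm along the elbow's x from its axis and 15 mm above elbow_center.
- port: Fixed clamp: foot 150 x 100 mm, two dark jaws 57 mm high and between them an upright black barrel 60 mm dia with an aluminium lip, rim 80 mm above the table. Origin on the table under the bore's axis; z up, x towards the index tab. The elbow screws in clockwise (from above): its pin runs in a groove that falls 5 mm per quarter turn, 7.5 mm high for the 5 mm pin, so with 2.5 mm of axial play.
- port_mouth (a point): Centre of the port's mouth, on its axis at rim height; axes as the port. The bore is 36 mm dia, 1 mm clear all round the spigot. With the barb over the entry slot the elbow goes down freely until its pin stands on the groove's bottom: pin 10 mm, foot 26 mm below the rim. Turned 15 degrees or more it cannot be lifted out.
- index (a point): Point over the direction of the index tab, which stands out from the barrel's side, 35 degrees clockwise from the entry slot: 60 mm from the port's axis along its +x, at rim height. The barb's end belongs above this point at the finish.
- entry (a point): Point over the direction of the entry slot: 60 mm from the port's axis at +35 degrees (anticlockwise from port x), at rim height. The barb's end goes in above this point. The lip has two slots about 8 mm wide for the two ends of the pin, here and opposite.
- stop: Carrier of the sprung end stop, hidden in the barrel, fixed, pose as the port; it does not show where the stop is met: 50 to 78 degrees clockwise from entry, new each time. There the torque rises from near zero by 2.5 N m per radian (0.044 per degree); dogs bear on both pin ends 21 mm from the axis. Clearly felt at 0.25 to 0.35 N m; strained beyond 0.5 N m.
- tray: Black open parts tray 220 x 190 mm, rim 14 mm high, floor 4 mm thick; fixed. Origin under its centre on the table. It holds the elbow, a thin ring and a small lens cell.
- retainer: Bystander: aluminium ring 36 mm dia, 8 mm high, in the tray; origin under its centre.
- lens_cell: Bystander: dark disc 28 mm dia, 12 mm high, in the tray; origin under its centre.
- objective_a: Bystander: bright stepped objective 26 mm dia, 40 mm high, standing on the table; origin under its centre.
- objective_b: Bystander: like objective_a, 50 mm high.
- driver: Bystander: screwdriver with black handle lying on the table beyond the task's things.
- jar: Bystander: small glass jar, 52 mm dia, 60 mm high.
- slide_box: Bystander: grey slide box 90 x 140 x 34 mm.
Mind the look-alikes: they are no part of the job. Leave any purple look-alike of the part that bears elbow_center alone.

How it is judged:
By the outcome, as a careful person would: the job done as asked, in the order asked, and still so for the second after the job is handed in, with the robot touching nothing.
It also fails if it takes over 64 s, if anything falls off the work surface, if the arm or the gripper's body presses on something with over 40 N, if the wrist force passes 120 N, or if a joint passes its speed limit or range.

## Robot

A 6-joint arm with a two-finger parallel gripper is mounted at the origin on the work surface. World frame = base frame: x ahead of the robot, y to its left, z up, the work surface at z = 0. Lengths are in mm, angles in degrees, forces in N, time in s.
With the tool pointing down it reaches from about 275 to 850 mm from the base axis. Payload 5.2 kg.
Tool frame: the origin (TCP) lies midway between the tips of the shut fingers; the grasp point (between the pads) lies 19 mm behind it; z points along the fingers, y is the direction in which the jaws open and shut (so a half turn about z gives the same grasp; the last joint's range is limited). The gripper opens to 85 mm and grips with 20 to 120 N. Pads are 22 mm wide; open, the fingers measure 114 mm over their backs; the gripper's body (76 mm by 85 mm) begins 54 mm behind the grasp point. The pads swing forward as they close: fully open they stand 13 mm farther back than shut.
Start: joints at [62.578, 14.817, 87.949, -0, 77.235, -11.62], TCP at [149.752, 529.225, 231.31] pointing down, gripper open.
Joint ranges: [-179.93, 179.93], [-52.35, 119.4], [10.71, 147.94], [-69.91, 249.91], [12.55, 155.21], [-178.61, 178.61]. Speed limits (degrees/s): [147.25, 147.25, 180, 180, 180, 180].

## Interface

Orientations are given as [roll, pitch, yaw] about the fixed x, y, z axes, in that order (R = Rz(yaw) Ry(pitch) Rx(roll)).
In Python, from station import bot gives the robot as it stands. The module is installed in compiled form; this text tells all that it offers.
- The arm moves only by the tool jog_arm, never from a script. Its argument "targets" is a list of rows, each a list of 5 numbers: the closure, from -1 (fully open) to 1 (shut), so that 0 is half open, then the shift along the tool's x, y, z in units of 40 mm (1.0 is 40 mm), then the turn about the tool's z in units of 5 degrees (1.0 is 5 degrees). A call has 1 to 8 rows; each row shifts and turns the commanded pose from where the row before left it, along the tool's axes as they then stand; what a row does not reach is not made up. A row lasts 1/12 s, in which the tool goes at most 41.7 mm and 7.16 degrees, less where a joint would pass 70% of its speed; a pose out of reach is approached as far as the arm can. A call is refused whole if a number of a shift passes 1 or a number of a turn 1, either way. A call with a gripper value outside its range is refused whole. The fingers move at their own pace and stop on an object; the grip force is fixed at half the most. Time passes only in rows, so rows that do not move let the fingers close. It gives the time, the measured TCP pose, the force and the opening at its end, in the units of the state.
- bot.get_obs(): the state, without advancing time (a new reading comes with each control period).
- bot.camera(name): name is "scene" or "top" or "wrist"; returns the picture (384x512x3 uint8, red, green, blue); there is no depth.
- bot.camera_model(name): a dict with "camera_matrix" (3x3 intrinsics, pixels), "view" (4x4, takes a point from world to camera coordinates); the wrist camera has in their place "T_tool_cam" (4x4, takes a point from camera to tool coordinates, whose origin is the TCP and whose axes are the flange's). Camera axes: x right, y down, z forward; pixel columns grow to the right and rows downward; lengths in mm; the calibration is good to about 2 mm. A picture is of the moment at which its call begins: read the wrist's pose just before it. camera_model takes no time and is no camera call.
- bot.sign_off(): hands the job in, once; it reports no verdict.
The state is a dict: "time": time; "joints": joint angles; "qvel": joint speeds; "effort": joint torques, N m; "position": TCP position; "ee_rot": TCP orientation; "force": force on the tool from outside, world axes, zero at the start; "moment": the same for the moment, N m; "grip_width": opening from 0.0 (shut) to 1.0 (fully open).
Only numpy, scipy, OpenCV 4.12 (cv2) and the standard library are available. Lean on these libraries where they do the work, as an engineer would, in place of code of your own. Each camera call takes 0.05 s, during which the arm holds its last target.

## Working session

There is one attempt and no reset: what is moved stays moved. The work goes in short steps, Python scripts to look and compute and a tool call to move; the robot and the scene stay as the last step left them, time stands still between calls to the robot, and variables do not carry over. Pictures are saved under pics/ and viewed, and the job is handed in when it is done.

Besides the shell and the picture viewer there is one more tool, called after "Emit:" in YAML: its name, and indented under it one key for each argument. jog_arm: Moves the arm, as the interface text tells. Its arguments: {"type":"object","properties":{"targets":{"type":"array","items":{"type":"array","items":{"type":"number"}}}},"required":["targets"]}

```bash
mkdir -p pics; ls
cat > look.py <<'E'
from station import bot
import cv2,sys,json
o=bot.get_obs()
print({k:o[k] for k in ('time','position','ee_rot','force','moment','grip_width')})
tag=sys.argv[1]
for n in sys.argv[2:]:
    im=bot.camera(n)
    cv2.imwrite(f'pics/{tag}_{n}.png',cv2.cvtColor(im,cv2.COLOR_RGB2BGR))
E
python3 look.py a scene top wrist; python3 -c "
from station import bot
for n in ('scene','top','wrist'): print(n,bot.camera_model(n))"
```

```text
pics
{'time': 0.0, 'position': array([149.51395821, 528.7393967 , 230.46842466]), 'ee_rot': array([-1.79895559e+02, -1.96642056e-02,  1.64196894e+02]), 'force': array([-0.58111994, -0.58376368, -0.96083632]), 'moment': array([-0.01294632, -0.0611145 , -0.00225801]), 'grip_width': 0.9957946146073307}
scene {'camera_matrix': array([[422.90127649,   0.        , 255.33520203],
       [  0.        , 422.90127649, 193.60517175],
       [  0.        ,   0.        ,   1.        ]]), 'view': array([[-1.35809660e-01,  9.90676561e-01, -1.07558505e-02,
         9.41127864e+01],
       [ 6.74622632e-01,  8.45209460e-02, -7.33307926e-01,
        -3.57800402e+02],
       [-7.25561879e-01, -1.06846441e-01, -6.79811590e-01,
         1.67057669e+03],
       [ 0.00000000e+00,  0.00000000e+00,  0.00000000e+00,
         1.00000000e+00]])}
top {'camera_matrix': array([[397.97733611,   0.        , 256.00094289],
       [  0.        , 397.97733611, 199.90288365],
       [  0.        ,   0.        ,   1.        ]]), 'view': array([[ 1.02745916e-02, -9.99631445e-01,  2.51277959e-02,
        -2.31903705e+01],
       [-9.91296364e-01, -1.34807995e-02, -1.30957198e-01,
         6.24187668e+02],
       [ 1.31247676e-01, -2.35635610e-02, -9.91069526e-01,
         1.16690811e+03],
       [ 0.00000000e+00,  0.00000000e+00,  0.00000000e+00,
         1.00000000e+00]])}
wrist {'camera_matrix': array([[302.5542696 ,   0.        , 254.006232  ],
       [  0.        , 302.5542696 , 193.07342603],
       [  0.        ,   0.        ,   1.        ]]), 'T_tool_cam': array([[ 5.91976313e-04, -9.58300179e-01, -2.85762867e-01,
         7.27324388e+01],
       [ 9.99999825e-01,  5.61257019e-04,  1.89400072e-04,
        -9.78050063e-03],
       [-2.11157076e-05, -2.85762929e-01,  9.58300343e-01,
        -1.43316478e+02],
       [ 0.00000000e+00,  0.00000000e+00,  0.00000000e+00,
         1.00000000e+00]])}
```

View pics/a_scene.png

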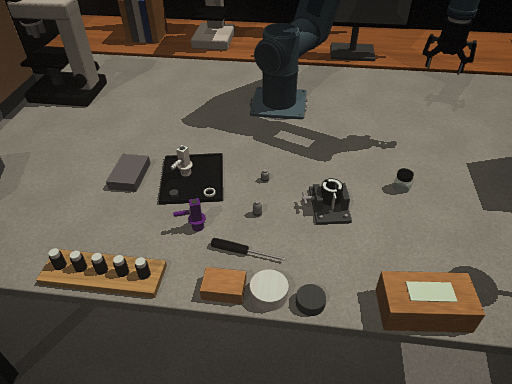

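View pics/a_top.png

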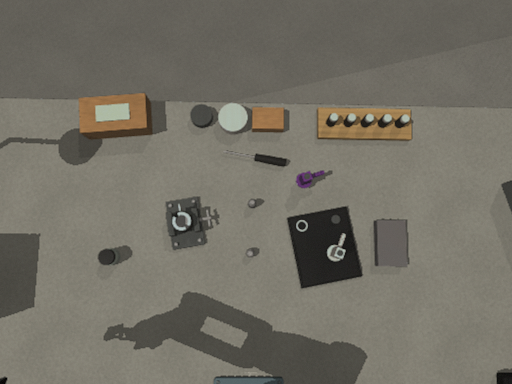

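View pics/a_wrist.png

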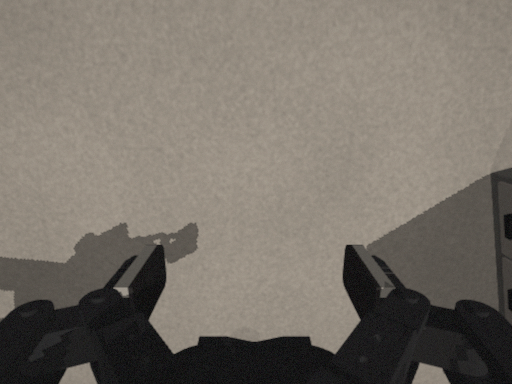

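```bash
cat > geo.py <<'E'
import numpy as np
from station import bot
def ray(n,u,v,T=None):
    m=bot.camera_model(n);K=m['camera_matrix']
    d=np.linalg.solve(K,[u,v,1.0])
    M=np.linalg.inv(m['view']) if T is None else T@m['T_tool_cam']
    return M[:3,3],M[:3,:3]@d
def onz(n,u,v,z,T=None):
    c,d=ray(n,u,v,T);return c+d*(z-c[2])/d[2]
def proj(n,p,T=None):
    m=bot.camera_model(n);V=m['view'] if T is None else np.linalg.inv(T@m['T_tool_cam'])
    q=m['camera_matrix']@(V@np.append(p,1))[:3];return q[:2]/q[2]
def tool(o):
    from scipy.spatial.transform import Rotation as R
    T=np.eye(4);T[:3,:3]=R.from_euler('xyz',o['ee_rot'],degrees=True).as_matrix();T[:3,3]=o['position'];return T
E
python3 - <<'E'
import cv2
a=cv2.imread('pics/a_top.png')
e=cv2.resize(a[215:290,285:365],None,fx=7,fy=7,interpolation=cv2.INTER_CUBIC)
p=cv2.resize(a[190:255,155:225],None,fx=8,fy=8,interpolation=cv2.INTER_CUBIC)
cv2.imwrite('pics/a_e.png',e);cv2.imwrite('pics/a_p.png',p)
s=cv2.imread('pics/a_scene.png')
cv2.imwrite('pics/a_s.png',cv2.resize(s[135:235,155:355],None,fx=4,fy=4,interpolation=cv2.INTER_CUBIC))
from geo import *
print(onz('top',340,252,100),onz('top',342,236,69),onz('top',182,221,80),onz('top',307,179,100),onz('top',253,203,20),onz('top',250,253,20),onz('top',336,219,10),onz('top',302,226,10),onz('top',325,246,4))
E
```

```text
[ 469.98488495 -255.60894204  100.        ] [ 516.91826763 -269.65887064   69.        ] [554.58358617 199.48717391  80.        ] [ 680.17660093 -162.51348934  100.        ] [617.479564   -7.0841221  20.       ] [4.64433745e+02 2.99652788e-01 2.00000000e+01] [ 572.02132544 -266.08443865   10.        ] [ 548.96994157 -159.84891962   10.        ] [ 488.28129768 -231.84100664    4.        ]
```

View pics/a_e.png

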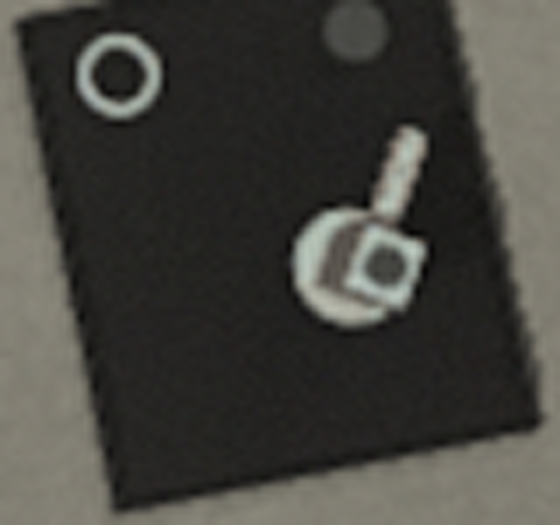

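View pics/a_p.png

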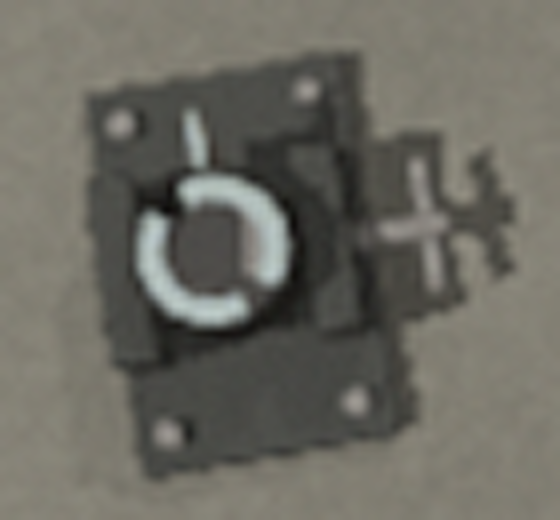

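View pics/a_s.png

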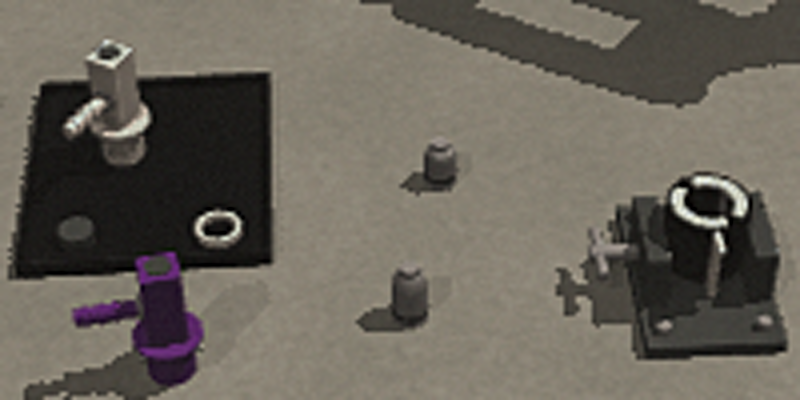

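Candidates for the elbow are two. The bright aluminium one stands in the tray at scene (183,160), top (340,252). The purple look-alike is on the table at scene (196,213), top (307,179). By the description I choose the aluminium one; the crop shows the flange, square block and barb. The port is at top (182,221) with its tab pointing up in the image, and the nearer slot is up and to the left.

```bash
cat > plan.py <<'E'
# plan.py x y z yaw grip [nmin] [start x y z yaw]: print rows
import sys,numpy as np
from station import bot
a=[float(s) for s in sys.argv[1:]]
o=bot.get_obs()
if len(a)>6: p=np.array(a[6:9]);yaw=a[9]
else: p=o['position'];yaw=o['ee_rot'][2]
g=np.array(a[:3]);gy=a[3];grip=a[4];nm=int(a[5]) if len(a)>5 else 1
dy=-((gy-yaw)); 
while dy>180: dy-=360
while dy<-180: dy+=360
if abs(abs(dy)-180)<15: dy=abs(dy) if dy>0 else 360+dy
n=max(nm,int(np.ceil(abs(dy)/5)),int(np.ceil(np.linalg.norm(g-p)/36)))
p=p.copy();st=p.copy()
for k in range(n):
    t=np.radians(yaw);w=st+(g-st)*(k+1)/n-p
    x=np.array([np.cos(t),np.sin(t),0]);y=np.array([np.sin(t),-np.cos(t),0])
    s=np.round([w@x/40,w@y/40,-w[2]/40],2);tu=round(dy/n/5,2)
    p=p+40*(s[0]*x+s[1]*y)+np.array([0,0,-40*s[2]]);yaw-=5*tu
    print([grip]+[float(v) for v in s]+[tu],end=',' if (k+1)%8 else '\n')
print('\nend',p,yaw,'n',n)
E
python3 plan.py 470 -256 200 -15 -1
```

```text
[-1.0, -0.36, -0.46, 0.02, np.float64(1.0)],[-1.0, -0.4, -0.43, 0.02, np.float64(1.0)],[-1.0, -0.44, -0.4, 0.02, np.float64(1.0)],[-1.0, -0.47, -0.35, 0.03, np.float64(1.0)],[-1.0, -0.5, -0.31, 0.02, np.float64(1.0)],[-1.0, -0.53, -0.27, 0.02, np.float64(1.0)],[-1.0, -0.54, -0.22, 0.02, np.float64(1.0)],[-1.0, -0.57, -0.17, 0.02, np.float64(1.0)]
[-1.0, -0.57, -0.13, 0.02, np.float64(1.0)],[-1.0, -0.59, -0.07, 0.02, np.float64(1.0)],[-1.0, -0.58, -0.02, 0.02, np.float64(1.0)],[-1.0, -0.59, 0.03, 0.03, np.float64(1.0)],[-1.0, -0.58, 0.09, 0.02, np.float64(1.0)],[-1.0, -0.58, 0.13, 0.02, np.float64(1.0)],[-1.0, -0.56, 0.18, 0.02, np.float64(1.0)],[-1.0, -0.54, 0.23, 0.02, np.float64(1.0)]
[-1.0, -0.52, 0.28, 0.02, np.float64(1.0)],[-1.0, -0.49, 0.32, 0.02, np.float64(1.0)],[-1.0, -0.47, 0.36, 0.02, np.float64(1.0)],[-1.0, -0.43, 0.4, 0.03, np.float64(1.0)],[-1.0, -0.39, 0.44, 0.02, np.float64(1.0)],[-1.0, -0.36, 0.47, 0.02, np.float64(1.0)],[-1.0, -0.31, 0.5, 0.02, np.float64(1.0)],[-1.0, -0.26, 0.52, 0.02, np.float64(1.0)]
[-1.0, -0.22, 0.55, 0.02, np.float64(1.0)],[-1.0, -0.18, 0.56, 0.02, np.float64(1.0)],[-1.0, -0.12, 0.58, 0.03, np.float64(1.0)],[-1.0, -0.07, 0.58, 0.02, np.float64(1.0)],[-1.0, -0.02, 0.59, 0.02, np.float64(1.0)],[-1.0, 0.03, 0.59, 0.02, np.float64(1.0)],[-1.0, 0.08, 0.58, 0.02, np.float64(1.0)],[-1.0, 0.14, 0.58, 0.02, np.float64(1.0)]
[-1.0, 0.18, 0.56, 0.02, np.float64(1.0)],[-1.0, 0.23, 0.54, 0.02, np.float64(1.0)],[-1.0, 0.27, 0.52, 0.03, np.float64(1.0)],[-1.0, 0.32, 0.49, 0.02, np.float64(1.0)],
end [ 469.87365575 -255.90787314  199.87681553] -15.80471101472898 n 36
```

Emit:
jog_arm:
  targets:
    - [-1, -0.36, -0.46, 0.02, 1]
    - [-1, -0.4, -0.43, 0.02, 1]
    - [-1, -0.44, -0.4, 0.02, 1]
    - [-1, -0.47, -0.35, 0.03, 1]
    - [-1, -0.5, -0.31, 0.02, 1]
    - [-1, -0.53, -0.27, 0.02, 1]
    - [-1, -0.54, -0.22, 0.02, 1]
    - [-1, -0.57, -0.17, 0.02, 1]

```text
time: 0.82
position: [221.2, 353.6, 224.3]
ee_rot: [-180.0, 0.0, 124.0]
force: [-0.4, -0.7, 0.1]
grip_width: 1.0
```

Emit:
jog_arm:
  targets:
    - [-1, -0.57, -0.13, 0.02, 1]
    - [-1, -0.59, -0.07, 0.02, 1]
    - [-1, -0.58, -0.02, 0.02, 1]
    - [-1, -0.59, 0.03, 0.03, 1]
    - [-1, -0.58, 0.09, 0.02, 1]
    - [-1, -0.58, 0.13, 0.02, 1]
    - [-1, -0.56, 0.18, 0.02, 1]
    - [-1, -0.54, 0.23, 0.02, 1]

```text
time: 1.48
position: [292.1, 179.3, 217.6]
ee_rot: [180.0, 0.0, 84.0]
force: [1.0, -0.1, 0.1]
grip_width: 0.997
```

Emit:
jog_arm:
  targets:
    - [-1, -0.52, 0.28, 0.02, 1]
    - [-1, -0.49, 0.32, 0.02, 1]
    - [-1, -0.47, 0.36, 0.02, 1]
    - [-1, -0.43, 0.4, 0.03, 1]
    - [-1, -0.39, 0.44, 0.02, 1]
    - [-1, -0.36, 0.47, 0.02, 1]
    - [-1, -0.31, 0.5, 0.02, 1]
    - [-1, -0.26, 0.52, 0.02, 1]

```text
time: 2.15
position: [363.5, 5.1, 210.8]
ee_rot: [-180.0, -0.0, 43.9]
force: [-0.5, 0.7, 0.8]
grip_width: 0.999
```

Emit:
jog_arm:
  targets:
    - [-1, -0.22, 0.55, 0.02, 1]
    - [-1, -0.18, 0.56, 0.02, 1]
    - [-1, -0.12, 0.58, 0.03, 1]
    - [-1, -0.07, 0.58, 0.02, 1]
    - [-1, -0.02, 0.59, 0.02, 1]
    - [-1, 0.03, 0.59, 0.02, 1]
    - [-1, 0.08, 0.58, 0.02, 1]
    - [-1, 0.14, 0.58, 0.02, 1]

```text
time: 2.82
position: [434.9, -169.6, 203.8]
ee_rot: [-180.0, 0.0, 3.9]
force: [0.4, 0.1, -0.1]
grip_width: 1.001
```

Emit:
jog_arm:
  targets:
    - [-1, 0.18, 0.56, 0.02, 1]
    - [-1, 0.23, 0.54, 0.02, 1]
    - [-1, 0.27, 0.52, 0.03, 1]
    - [-1, 0.32, 0.49, 0.02, 1]
    - [-1, 0, 0, 0, 0]

```text
time: 3.23
position: [471.2, -259.4, 199.9]
ee_rot: [179.9, -0.1, -16.2]
force: [0.2, 0.6, 0.3]
grip_width: 0.997
```

```bash
python3 look.py b wrist; python3 -c "
from station import bot;print(bot.get_obs()['joints'])"
```

```text
{'time': 3.2333, 'position': array([ 471.23367085, -259.38719925,  199.89639811]), 'ee_rot': array([ 1.79910692e+02, -6.16318769e-02, -1.61640250e+01]), 'force': array([0.18239432, 0.60389481, 0.25921564]), 'moment': array([ 0.02580253, -0.02343463,  0.01722187]), 'grip_width': 0.9968982609145863}
[-4.05956537e+01  1.47634059e+01  9.25913384e+01 -1.11647641e-02
  7.26821220e+01  6.53239529e+01]
```

View pics/b_wrist.png

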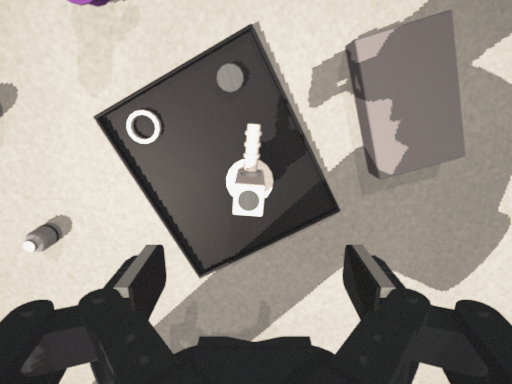

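Run:
```python
import cv2,numpy as np
a=cv2.imread('pics/b_wrist.png')
c=a[115:230,195:310]
cv2.imwrite('pics/b_c.png',cv2.resize(c,None,fx=5,fy=5,interpolation=cv2.INTER_CUBIC))
```

```text
(no output)
```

View pics/b_c.png

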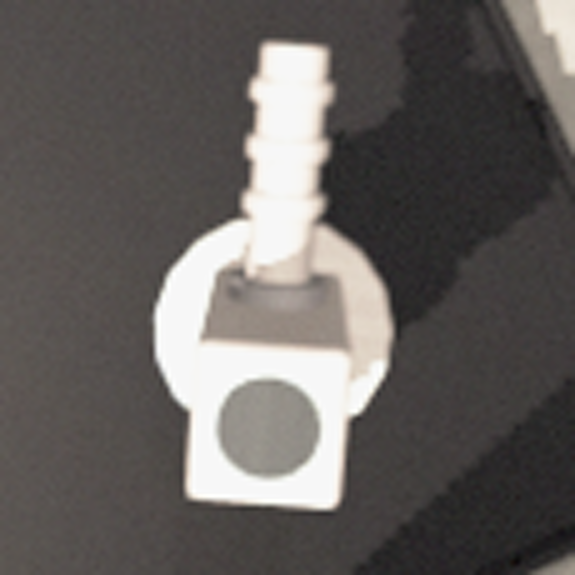

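Run:
```python
from geo import *
o=bot.get_obs();T=tool(o)
f=lambda u,v,z:onz('wrist',195+(u-2)/5,115+(v-2)/5,z,T)
q=[f(*p,104) for p in((197,341),(352,352),(338,510),(186,500))]
print('c',f(269,428,104),np.mean(q,0))
ang=lambda d:np.degrees(np.arctan2(d[1],d[0]))
print([np.linalg.norm(q[i]-q[i-1]) for i in range(4)])
print('yaw sides',ang(q[0]-q[3]),ang(q[1]-q[2]),'across',ang(q[0]-q[1])-90,ang(q[3]-q[2])-90)
t=f(295,75,69);b=f(286,235,69);print('barb',ang(t-b), 'axis->tip',ang(f(294,45,69)-f(269,428,104)),np.linalg.norm((f(294,45,69)-f(269,428,104))[:2]))
```

```text
c [ 466.96904339 -251.46609414  104.        ] [ 467.17082515 -251.39171529  104.        ]
[np.float64(27.783165546592883), np.float64(25.392122056960673), np.float64(27.69977255616209), np.float64(25.688492969248287)]
yaw sides -20.791694721383507 -20.181054485039237 across -20.080079667147942 -19.898762580599637
barb -19.182273275631587 axis->tip -19.815040870319002 59.99866217034138
```

```bash
python3 plan.py 467 -251.4 160 -20 -1 4
```

```text
[-1.0, -0.03, -0.03, 0.25, np.float64(0.2)],[-1.0, -0.03, -0.03, 0.25, np.float64(0.2)],[-1.0, -0.03, -0.03, 0.25, np.float64(0.2)],[-1.0, -0.03, -0.02, 0.24, np.float64(0.2)],
end [ 467.05308666 -251.585521    160.157686  ] -19.916277863870384 n 4
```

Emit:
jog_arm:
  targets:
    - [-1, -0.03, -0.03, 0.25, 0.2]
    - [-1, -0.03, -0.03, 0.25, 0.2]
    - [-1, -0.03, -0.03, 0.25, 0.2]
    - [-1, -0.03, -0.02, 0.24, 0.2]
    - [-1, 0, 0, 0, 0]
    - [-1, 0, 0, 0, 0]

```text
time: 3.78
position: [466.2, -248.9, 160.0]
ee_rot: [-180.0, 0.1, -19.8]
force: [-0.1, -0.1, -0.3]
grip_width: 1.001
```

```bash
python3 look.py c wrist;python3 plan.py 467 -251.4 63 -20 -1 6
```

```text
{'time': 3.7833, 'position': array([ 466.23473025, -248.91913806,  160.04726796]), 'ee_rot': array([-1.79960308e+02,  1.06209147e-01, -1.97550745e+01]), 'force': array([-0.07481442, -0.05188911, -0.33733772]), 'moment': array([0.01732835, 0.04541465, 0.01868293]), 'grip_width': 1.0012092703247493}
[-1.0, 0.0, 0.01, 0.41, np.float64(0.01)],[-1.0, 0.01, 0.0, 0.4, np.float64(0.01)],[-1.0, 0.0, 0.01, 0.41, np.float64(0.01)],[-1.0, 0.0, 0.01, 0.41, np.float64(0.01)],[-1.0, 0.01, 0.01, 0.41, np.float64(0.01)],[-1.0, 0.0, 0.0, 0.4, np.float64(0.01)],
end [ 466.94775073 -251.26221256   63.17934192] -20.05841406010415 n 6
```

View pics/c_wrist.png

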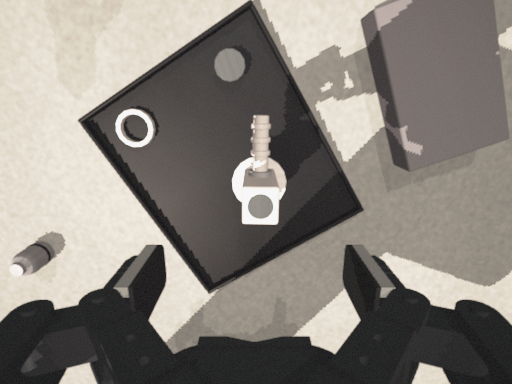

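Run:
```python
from geo import *
import cv2
o=bot.get_obs();print(o['position'],o['ee_rot'])
T=tool(o)
a=cv2.imread('pics/c_wrist.png')
g=cv2.cvtColor(a,cv2.COLOR_BGR2GRAY);r=g[175:240,225:300]
m=((r>215)*255).astype(np.uint8)
cv2.imwrite('pics/c_c.png',cv2.resize(a[105:235,220:300],None,fx=4.5,fy=4.5,interpolation=cv2.INTER_CUBIC))
print(onz('wrist',260.3,206.5,104,T))
```

```text
[ 466.7392851  -249.48539089  160.77934192] [-1.79993265e+02  2.02838772e-02 -1.97584141e+01]
[ 468.29036145 -254.76117314  104.        ]
```

View pics/c_c.png

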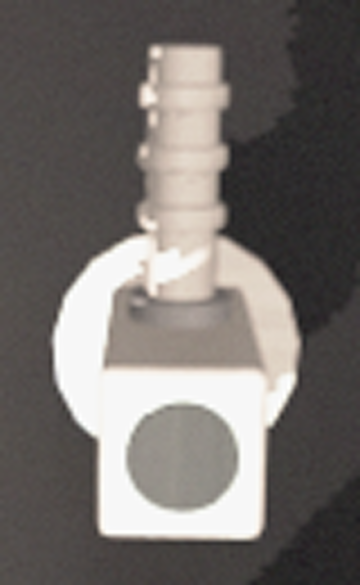

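```bash
python3 plan.py 468.3 -254.6 63 -20.2 -1 6
```

```text
[-1.0, 0.01, 0.02, 0.41, np.float64(0.01)],[-1.0, 0.02, 0.02, 0.4, np.float64(0.01)],[-1.0, 0.01, 0.01, 0.41, np.float64(0.01)],[-1.0, 0.01, 0.02, 0.41, np.float64(0.01)],[-1.0, 0.02, 0.02, 0.41, np.float64(0.01)],[-1.0, 0.01, 0.02, 0.4, np.float64(0.01)],
end [ 468.2518845  -254.71137004   63.17934192] -20.05841406010415 n 6
```

Emit:
jog_arm:
  targets:
    - [-1, 0.03, 0.05, 0.3, 0.05]
    - [-1, 0.03, 0.06, 0.5, 0.03]
    - [-1, 0.02, 0, 0.6, 0]
    - [-1, 0, 0, 0.6, 0]
    - [-1, 0, 0, 0.44, 0]
    - [-1, 0, 0, 0, 0]
    - [-1, 0, 0, 0, 0]

```text
time: 4.42
position: [468.2, -255.0, 63.2]
ee_rot: [-180.0, 0.1, -20.2]
force: [-0.3, 0.4, 0.2]
grip_width: 0.998
```

```bash
python3 look.py d wrist
```

```text
{'time': 4.4167, 'position': array([ 468.21882415, -255.00080325,   63.24582869]), 'ee_rot': array([-1.79976767e+02,  6.26346768e-02, -2.01888484e+01]), 'force': array([-0.25230573,  0.42277498,  0.23748042]), 'moment': array([ 0.00735631, -0.02378893, -0.05509512]), 'grip_width': 0.9981134773577195}
```

View pics/d_wrist.png

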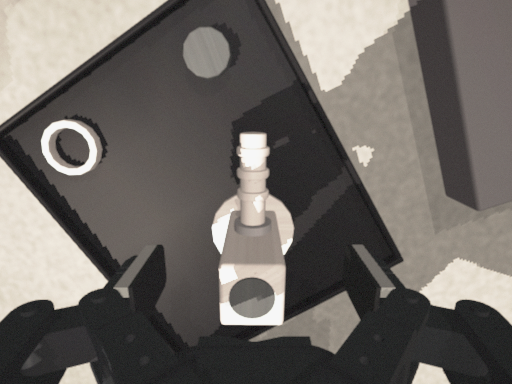

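Emit:
jog_arm:
  targets:
    - [0, 0, 0, 0, 0]
    - [0.5, 0, 0, 0, 0]
    - [1, 0, 0, 0, 0]
    - [1, 0, 0, 0, 0]
    - [1, 0, 0, 0, 0]
    - [1, 0, 0, 0, 0]
    - [1, 0, 0, 0, 0]
    - [1, 0, 0, 0, 0]

```text
time: 5.13
position: [468.6, -255.4, 63.9]
ee_rot: [180.0, -0.1, -20.2]
force: [-0.6, 1.0, 5.7]
grip_width: 0.294
```

Emit:
jog_arm:
  targets:
    - [1, 0, 0, 0, 0]
    - [1, 0, 0, 0, 0]
    - [1, 0, 0, -0.1, 0]
    - [1, 0, 0, -0.2, 0]

```text
time: 5.47
position: [467.4, -254.3, 74.5]
ee_rot: [-179.9, 0.2, -20.2]
force: [0.2, -0.3, -1.8]
grip_width: 0.299
```

```bash
python3 look.py e wrist
```

```text
{'time': 5.4667, 'position': array([ 467.3991135 , -254.34598171,   74.47298634]), 'ee_rot': array([-1.79937799e+02,  1.62674533e-01, -2.02046070e+01]), 'force': array([ 0.23747362, -0.26880824, -1.84689727]), 'moment': array([0.03053107, 0.0575363 , 0.00420144]), 'grip_width': 0.29917435831342}
```

View pics/e_wrist.png

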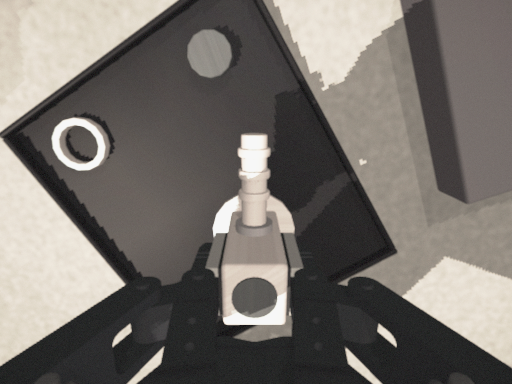

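```bash
python3 - <<'E'
from geo import *
I=np.eye(4)
f=lambda u,v,z:onz('wrist',u,v,z,I)
import cv2
a=cv2.imread('pics/e_wrist.png')
cv2.imwrite('pics/e_c.png',cv2.resize(a[120:330,205:305],None,fx=2.8,fy=2.8,interpolation=cv2.INTER_CUBIC))
print(f(254,297.5,-40.5), f(254,141,-6-5.5), f(254,300,-40.5))
E
python3 plan.py 505 120 200 35 1 1
```

```text
[ -1.00977634   0.04810889 -40.5       ] [ 5.69167825e+01  1.29361896e-02 -1.15000000e+01] [ -2.16247347   0.04878448 -40.5       ]
[1.0, -0.2, -0.76, -0.26, np.float64(-0.92)],[1.0, -0.14, -0.77, -0.25, np.float64(-0.92)],[1.0, -0.07, -0.78, -0.26, np.float64(-0.92)],[1.0, -0.01, -0.79, -0.26, np.float64(-0.92)],[1.0, 0.05, -0.78, -0.26, np.float64(-0.92)],[1.0, 0.11, -0.78, -0.25, np.float64(-0.92)],[1.0, 0.18, -0.77, -0.26, np.float64(-0.92)],[1.0, 0.24, -0.74, -0.26, np.float64(-0.92)]
[1.0, 0.29, -0.73, -0.25, np.float64(-0.92)],[1.0, 0.36, -0.7, -0.26, np.float64(-0.92)],[1.0, 0.41, -0.67, -0.26, np.float64(-0.92)],[1.0, 0.46, -0.64, -0.26, np.float64(-0.92)],
end [505.06609693 120.05556148 200.16087643] 35.00024483606111 n 12
```

View pics/e_c.png

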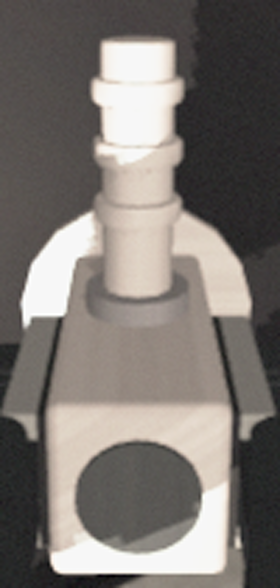

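Elbow gripped: the hole is at (254,297) and the barb straight up the image to (254,134). It is lined up with the tool, with about -1 mm offset in tool x. Next I carry it beside the port to measure the port.

Emit:
jog_arm:
  targets:
    - [1, 0, 0, -0.5, 0]
    - [1, 0, 0, -0.8, 0]
    - [1, 0, 0, -0.8, 0]
    - [1, 0, 0, -0.5, 0]
    - [1, 0, 0, -0.2, 0]
    - [1, 0, 0, 0, 0]

```text
time: 6.02
position: [469.3, -255.9, 189.5]
ee_rot: [179.9, -0.2, -20.2]
force: [0.7, 0.5, -2.0]
grip_width: 0.296
```

```bash
python3 plan.py 572 121 190 42 1 15
```

```text
[1.0, -0.06, -0.65, -0.0, np.float64(-0.83)],[1.0, -0.01, -0.65, -0.0, np.float64(-0.83)],[1.0, 0.04, -0.65, -0.0, np.float64(-0.83)],[1.0, 0.09, -0.64, -0.0, np.float64(-0.83)],[1.0, 0.13, -0.64, -0.0, np.float64(-0.83)],[1.0, 0.18, -0.63, -0.01, np.float64(-0.83)],[1.0, 0.22, -0.61, 0.0, np.float64(-0.83)],[1.0, 0.26, -0.6, 0.0, np.float64(-0.83)]
[1.0, 0.31, -0.57, 0.0, np.float64(-0.83)],[1.0, 0.35, -0.55, 0.0, np.float64(-0.83)],[1.0, 0.39, -0.52, 0.0, np.float64(-0.83)],[1.0, 0.42, -0.5, -0.0, np.float64(-0.83)],[1.0, 0.46, -0.46, -0.0, np.float64(-0.83)],[1.0, 0.49, -0.42, -0.0, np.float64(-0.83)],[1.0, 0.52, -0.39, -0.0, np.float64(-0.83)],
end [571.96907963 120.75587634 189.87296566] 42.05223545987755 n 15
```

Emit:
jog_arm:
  targets:
    - [1, -0.06, -0.65, 0, -0.83]
    - [1, -0.01, -0.65, 0, -0.83]
    - [1, 0.04, -0.65, 0, -0.83]
    - [1, 0.09, -0.64, 0, -0.83]
    - [1, 0.13, -0.64, 0, -0.83]
    - [1, 0.18, -0.63, -0.01, -0.83]
    - [1, 0.22, -0.61, 0, -0.83]
    - [1, 0.26, -0.6, 0, -0.83]

```text
time: 6.68
position: [521.9, -52.4, 185.4]
ee_rot: [-179.9, 0.2, 13.2]
force: [0.4, -0.5, -1.7]
grip_width: 0.296
```

Emit:
jog_arm:
  targets:
    - [1, 0.31, -0.57, 0, -0.83]
    - [1, 0.35, -0.55, 0, -0.83]
    - [1, 0.39, -0.52, 0, -0.83]
    - [1, 0.42, -0.5, 0, -0.83]
    - [1, 0.46, -0.46, 0, -0.83]
    - [1, 0.49, -0.42, 0, -0.83]
    - [1, 0.52, -0.39, 0, -0.83]
    - [1, 0, 0, 0, 0]

```text
time: 7.35
position: [570.5, 125.8, 185.1]
ee_rot: [-179.8, 0.0, 42.4]
force: [0.1, 0.8, -0.8]
grip_width: 0.299
```

Emit:
jog_arm:
  targets:
    - [1, 0, 0, 0, 0]
    - [1, 0, 0, 0, 0]
    - [1, 0, 0, 0, 0]
    - [1, 0, 0, 0, 0]
    - [1, 0, 0, 0, 0]

```text
time: 7.77
position: [570.9, 120.6, 187.6]
ee_rot: [-180.0, 0.0, 41.9]
force: [0.3, 0.1, -1.3]
grip_width: 0.295
```

```bash
python3 look.py f wrist;  python3 -c "
from station import bot;o=bot.get_obs();print(o['position'],o['ee_rot'],o['joints'])"
```

```text
{'time': 7.7667, 'position': array([570.88885022, 120.5628396 , 187.55826342]), 'ee_rot': array([-1.79992702e+02,  1.81994633e-02,  4.19483873e+01]), 'force': array([ 0.27211318,  0.10549655, -1.26844326]), 'moment': array([ 0.00015442, -0.0083011 , -0.0297882 ]), 'grip_width': 0.29535185841614725}
[570.98174118 120.69344613 187.72583656] [1.79995802e+02 2.15980468e-03 4.19604811e+01] [ 9.93841451e-01  2.00438628e+01  8.69142667e+01 -4.79475759e-03
  7.30407488e+01  4.90347588e+01]
```

View pics/f_wrist.png

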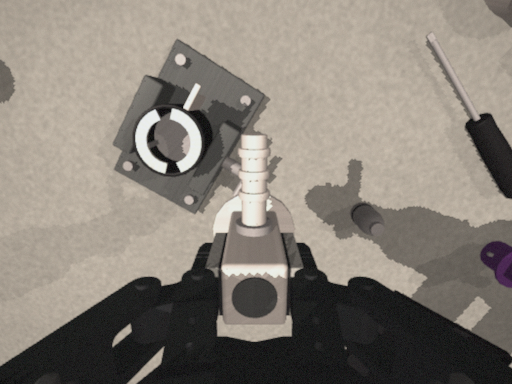

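Run:
```python
import cv2
a=cv2.imread('pics/f_wrist.png')
cv2.imwrite('pics/f_c.png',cv2.resize(a[75:190,120:225],None,fx=5,fy=5,interpolation=cv2.INTER_CUBIC))
```

```text
(no output)
```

View pics/f_c.png

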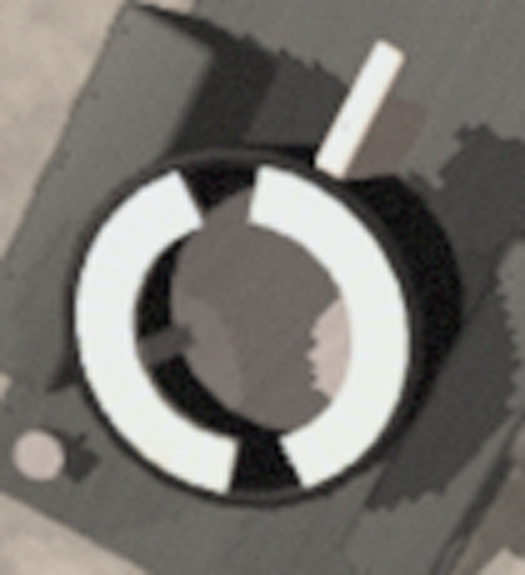

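Run:
```python
import cv2
from geo import *
from scipy.optimize import least_squares
o=bot.get_obs();T=tool(o)
a=cv2.cvtColor(cv2.imread('pics/f_wrist.png'),cv2.COLOR_BGR2GRAY)
m=np.zeros_like(a);m[100:178,130:208]=(a[100:178,130:208]>190)*255
n,l,s,_=cv2.connectedComponentsWithStats(m)
print(s[1:])
w=(l>0)&np.isin(l,[i for i in range(1,n) if s[i,4]>200 and s[i,1]>102])
pts=np.argwhere(w)
P=np.array([onz('wrist',u,v,80,T)[:2] for v,u in pts])
# outer circle: hull ; use points
ctr=P.mean(0)
for k in range(3):
    ang=np.arctan2(*(P-ctr).T[::-1]);r=np.linalg.norm(P-ctr,axis=1)
    b=((ang+np.pi)/np.radians(6)).astype(int)
    O=[];In=[]
    for i in range(60):
        j=np.where(b==i)[0]
        if len(j)>8: O.append(P[j[r[j].argmax()]]);In.append(P[j[r[j].argmin()]])
    fit=lambda Q:least_squares(lambda c:np.hypot(*(Q-c[:2]).T)-c[2],[*ctr,25],loss='soft_l1').x
    fo,fi=fit(np.array(O)),fit(np.array(In));ctr=fo[:2]
    print(fo,fi)
h=np.histogram(np.degrees(ang),bins=np.arange(-180,181,2))
print([(int(x),int(c)) for c,x in zip(*h) if c<10])
f=lambda u,v:onz('wrist',120+(u-2)/5,75+(v-2)/5,80,T)[:2]
A,B=f(223,195),f(262,464);d=A-B;print('slots',A,B,(A+B)/2,np.degrees(np.arctan2(d[1],d[0])))
t=[onz('wrist',120+(u-2)/5,75+(v-2)/5,z,T)[:2] for z in(80,57,70) for u,v in((332,165),(393,48))]
for i in(0,2,4):
    d=t[i+1]-t[i];print('tab',np.degrees(np.arctan2(d[1],d[0])),[np.degrees(np.arctan2(*(q-ctr)[::-1])) for q in t[i:i+2]],[np.linalg.norm(q-ctr) for q in t[i:i+2]])
c=T[:3,:3].T@(np.append(ctr,80)-T[:3,3]);print('tool frame',c)
```

```text
[[184 100   9  10  57]
 [170 109  31  63 803]
 [135 110  32  63 775]]
[555.07512553 201.69012994  26.76518482] [554.94475918 201.80186082  18.27501561]
[555.09882056 201.69380115  26.75504038] [554.92266438 201.79488229  18.30695807]
[555.09882056 201.69380115  26.75504038] [554.92016097 201.80259113  18.30247008]
[(-178, 9), (-174, 8), (-170, 9), (-166, 9), (-160, 9), (-158, 9), (-156, 9), (-152, 9), (-150, 7), (-148, 2), (-146, 0), (-144, 0), (-142, 0), (-140, 0), (-138, 0), (-136, 0), (-134, 0), (-132, 0), (-130, 0), (-128, 0), (-126, 0), (-124, 0), (-122, 1), (-118, 8), (-116, 9), (-112, 9), (-104, 7), (-100, 8), (-96, 7), (-94, 9), (-84, 9), (-78, 9), (-66, 9), (-52, 8), (-6, 8), (2, 9), (12, 9), (30, 8), (32, 3), (34, 0), (36, 0), (38, 0), (40, 0), (42, 0), (44, 0), (46, 0), (48, 0), (50, 0), (52, 0), (54, 0), (56, 0), (58, 4), (60, 9), (82, 9), (86, 9), (90, 9), (134, 8), (144, 9), (150, 9), (154, 9), (158, 9), (160, 9), (168, 9), (170, 9), (172, 7), (176, 7), (178, 9)]
slots [570.67301656 217.36931233] [539.90975282 185.83057396] [555.29138469 201.59994314] 45.71312521658452
tab 10.781088216209282 [np.float64(10.168147137917922), np.float64(10.410784827221306)] [np.float64(31.423851822129052), np.float64(52.013394692184434)]
tab 10.781088216209373 [np.float64(18.25195715131356), np.float64(14.978086719862809)] [np.float64(28.804346855606852), np.float64(51.17377517869399)]
tab 10.781088216209376 [np.float64(13.509891146486732), np.float64(12.378157726004737)] [np.float64(30.21186662239039), np.float64(51.60811020183874)]
tool frame [ 42.35170822 -70.85986202 107.71904803]
```

Run:
```python
import cv2
from geo import *
a=cv2.imread('pics/f_wrist.png')
cv2.imwrite('pics/f_d.png',cv2.resize(a[125:245,205:305],None,fx=5,fy=5,interpolation=cv2.INTER_CUBIC))
I=np.eye(4)
for v in(132.5,133.3,134):
  print(v,onz('wrist',254.4,v,-11.5,I)[0],onz('wrist',254.4,v,-10.5,I)[0])
```

```text
132.5 60.53245826656015 60.44002800498799
133.3 60.19423285998809 60.099236717603894
134 59.89787222865973 59.80062780438247
```

View pics/f_d.png

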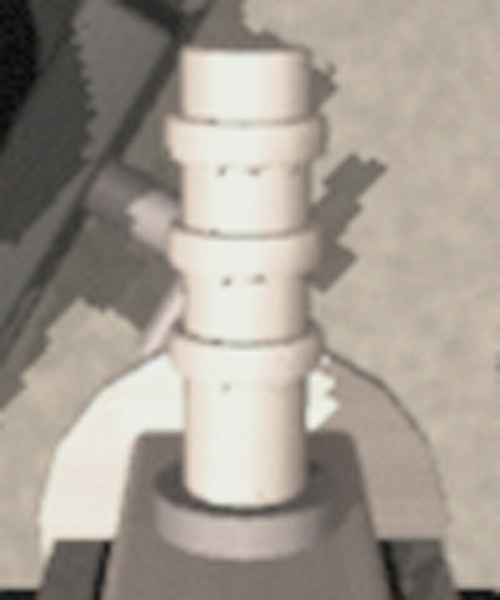

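```bash
python3 plan.py 555.4 202.1 160 45.5 1 5
```

```text
[1.0, 0.21, -0.35, 0.14, np.float64(-0.14)],[1.0, 0.22, -0.36, 0.14, np.float64(-0.14)],[1.0, 0.23, -0.35, 0.14, np.float64(-0.14)],[1.0, 0.22, -0.34, 0.13, np.float64(-0.14)],[1.0, 0.23, -0.35, 0.14, np.float64(-0.14)],
end [555.19774085 202.08007796 160.12583656] 45.46048113898746 n 5
```

Emit:
jog_arm:
  targets:
    - [1, 0.21, -0.35, 0.14, -0.14]
    - [1, 0.22, -0.36, 0.14, -0.14]
    - [1, 0.23, -0.35, 0.14, -0.14]
    - [1, 0.22, -0.34, 0.13, -0.14]
    - [1, 0.23, -0.35, 0.14, -0.14]
    - [1, 0, 0, 0, 0]
    - [1, 0, 0, 0, 0]
    - [1, 0, 0, 0, 0]

```text
time: 8.48
position: [555.5, 202.2, 160.5]
ee_rot: [180.0, -0.0, 45.5]
force: [-0.9, -0.8, -1.4]
grip_width: 0.298
```

```bash
python3 look.py g wrist scene top;  python3 -c "
from station import bot;o=bot.get_obs();print(o['position'],o['ee_rot'],o['moment'])
import cv2,numpy as np
s=cv2.imread('pics/g_scene.png')[130:230,280:380];w=cv2.imread('pics/g_top.png')[180:260,130:230]
cv2.imwrite('pics/g_c.png',np.hstack([cv2.resize(s,(400,400),interpolation=2),cv2.resize(w,(400,400),interpolation=2)]))"
```

```text
{'time': 8.4833, 'position': array([555.48658167, 202.23264519, 160.45925024]), 'ee_rot': array([ 1.79953036e+02, -1.13714638e-02,  4.55241531e+01]), 'force': array([-0.89469023, -0.81875391, -1.38873755]), 'moment': array([-0.07510619, -0.0071869 ,  0.00768104]), 'grip_width': 0.2981349876651358}
[555.67177657 201.97263524 160.54311144] [ 1.79957422e+02 -2.90036987e-02  4.54728719e+01] [-0.01595195  0.04610552  0.01319771]
```

View pics/g_wrist.png

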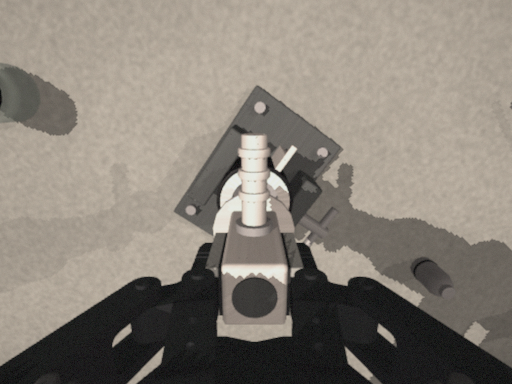

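View pics/g_c.png

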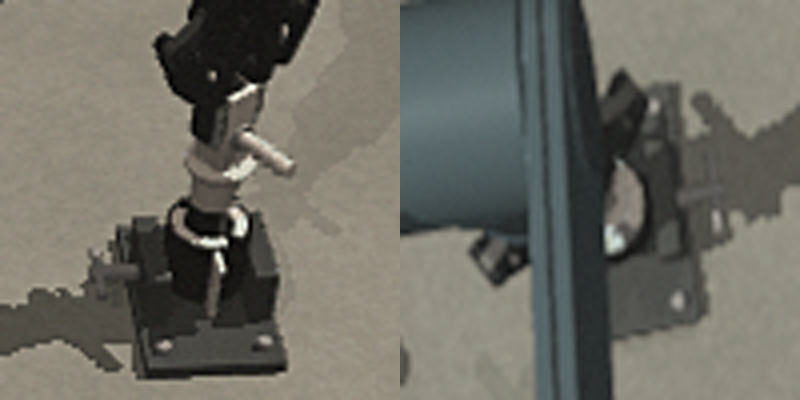

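Port bore is at (555.0, 201.8), with the entry slot at 45.5° and the tab near 10.5°. The wrist view shows the barb (254,140) lined up with the lip centre (254,195), and the scene view shows the elbow over the bore. I lower it in stages and watch the force.

Emit:
jog_arm:
  targets:
    - [1, 0, 0, 0.15, 0]
    - [1, 0, 0, 0.15, 0]
    - [1, 0, 0, 0.15, 0]
    - [1, 0, 0, 0.1, 0]
    - [1, 0, 0, 0.1, 0]
    - [1, 0, 0, 0, 0]

```text
time: 9.13
position: [555.3, 202.4, 133.0]
ee_rot: [180.0, 0.0, 45.5]
force: [2.4, -1.9, -4.3]
grip_width: 0.297
```

Emit:
jog_arm:
  targets:
    - [1, 0, 0, 0.05, 0]
    - [1, 0, 0, 0.05, 0]
    - [1, 0, 0, 0, 0]

```text
time: 9.38
position: [555.5, 202.5, 129.9]
ee_rot: [179.9, 0.0, 45.5]
force: [2.8, -3.0, -2.2]
grip_width: 0.299
```

Emit:
jog_arm:
  targets:
    - [1, 0, 0.02, 0, 0]
    - [1, 0, 0, 0.05, 0]
    - [1, 0, 0, 0, 0]

```text
time: 9.63
position: [555.5, 202.4, 127.9]
ee_rot: [-180.0, 0.0, 45.5]
force: [0.4, -2.7, -2.0]
grip_width: 0.296
```

Emit:
jog_arm:
  targets:
    - [1, 0, 0.01, 0.05, 0]
    - [1, 0, 0, 0.05, 0]
    - [1, 0, 0, 0, 0]

```text
time: 9.88
position: [555.5, 202.3, 123.5]
ee_rot: [-179.9, 0.0, 45.6]
force: [0.2, -0.5, -2.3]
grip_width: 0.297
```

```bash
python3 -c "
from station import bot;o=bot.get_obs();print(o['position'],o['force'],o['moment'])"
```

```text
[555.4701594  202.29299024 123.48510189] [ 0.23829581 -0.49442946 -2.34368933] [-0.19361464 -0.07826391 -0.00699531]
```

Emit:
jog_arm:
  targets:
    - [1, 0, 0, 0.06, 0]
    - [1, 0, 0, 0.06, 0]
    - [1, 0, 0, 0.06, 0]
    - [1, 0, 0, 0, 0]

```text
time: 10.22
position: [555.5, 202.1, 116.1]
ee_rot: [-180.0, 0.0, 45.5]
force: [0.3, -0.8, -2.4]
grip_width: 0.295
```

Emit:
jog_arm:
  targets:
    - [1, 0, 0, 0.02, 0]
    - [1, 0, 0, 0.02, 0]
    - [1, 0, 0, 0, 0]

```text
time: 10.47
position: [555.8, 202.1, 115.1]
ee_rot: [-180.0, 0.0, 45.5]
force: [0.6, 0.5, -1.5]
grip_width: 0.301
```

Emit:
jog_arm:
  targets:
    - [1, 0, 0, 0.02, 0]
    - [1, 0, 0, 0, 0]

```text
time: 10.63
position: [555.9, 202.1, 114.4]
ee_rot: [-180.0, 0.0, 45.5]
force: [-0.3, -0.2, -1.3]
grip_width: 0.297
```

Emit:
jog_arm:
  targets:
    - [1, 0, 0, 0.02, 0]
    - [1, 0, 0, 0, 0]

```text
time: 10.8
position: [556.0, 202.1, 113.8]
ee_rot: [180.0, -0.0, 45.5]
force: [0.4, 0.4, -0.6]
grip_width: 0.295
```

Emit:
jog_arm:
  targets:
    - [1, 0, 0, 0.02, 0]
    - [1, 0, 0, 0, 0]

```text
time: 10.97
position: [556.1, 202.1, 113.6]
ee_rot: [180.0, -0.0, 45.6]
force: [-1.8, -0.1, 3.3]
grip_width: 0.303
```

```bash
python3 look.py h wrist; python3 -c "
from station import bot;o=bot.get_obs();print(o['position'],o['force'],o['moment'],o['joints'])"
```

```text
{'time': 10.9667, 'position': array([556.14200326, 202.11572771, 113.60559602]), 'ee_rot': array([ 1.79976413e+02, -3.21660129e-02,  4.55505611e+01]), 'force': array([-1.82946965, -0.10961272,  3.30802064]), 'moment': array([ 0.00667981,  0.29773027, -0.00494147]), 'grip_width': 0.3025740939329819}
[556.13889438 202.13862187 113.60017452] [-1.30075281  0.62212548  3.21815724] [-0.02125941  0.3589114   0.05666859] [9.18116488e+00 2.47306254e+01 9.10249846e+01 2.39066036e-03
 6.42009335e+01 5.36298568e+01]
```

View pics/h_wrist.png

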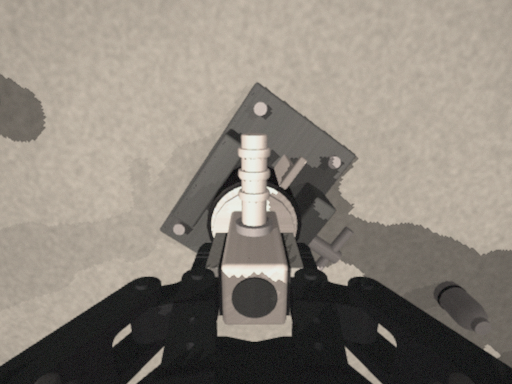

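Emit:
jog_arm:
  targets:
    - [1, 0, 0, -0.03, 0]
    - [1, 0, 0, 0, 0.5]
    - [1, 0, 0, 0.01, 1]
    - [1, 0, 0, 0.01, 1]
    - [1, 0, 0, 0, 1]
    - [1, 0, 0, 0.01, 1]
    - [1, 0, 0, 0, 0]

```text
time: 11.6
position: [555.9, 202.0, 112.6]
ee_rot: [180.0, 0.0, 22.9]
force: [-0.2, -0.2, -0.9]
grip_width: 0.294
```

```bash
cat > st.py <<'E'
from station import bot;import numpy as np
o=bot.get_obs();print(round(o['time'],2),*[np.round(o[k],3) for k in('position','ee_rot','force','moment','effort')],o['joints'][5])
E
python3 st.py
```

```text
11.6 [555.907 201.958 112.606] [1.79992e+02 1.90000e-02 2.28770e+01] [-0.231 -0.158 -0.896] [-0.202  0.007 -0.016] [ 4.9400e-01 -5.1620e+01 -2.6045e+01  2.9300e-01  1.0000e-03  1.2100e+00] 76.30531399463771
```

Emit:
jog_arm:
  targets:
    - [1, 0, 0, -0.02, 0.5]
    - [1, 0, 0, 0.01, 1]
    - [1, 0, 0, 0.01, 1]
    - [1, 0, 0, 0, 1]
    - [1, 0, 0, 0, 0]
    - [1, 0, 0, 0, 0]

```text
time: 12.1
position: [555.9, 201.9, 112.6]
ee_rot: [180.0, 0.0, 5.8]
force: [-0.2, -0.7, -1.8]
grip_width: 0.293
```

```bash
python3 st.py
```

```text
12.1 [555.879 201.922 112.585] [1.79988e+02 2.40000e-02 5.79600e+00] [-0.211 -0.718 -1.777] [-0.186 -0.012 -0.04 ] [ 3.2500e-01 -5.2408e+01 -2.6519e+01  2.0900e-01 -3.0000e-03  2.8200e-01] 93.38109284302024
```

Emit:
jog_arm:
  targets:
    - [1, 0, 0, 0.01, 0.8]
    - [1, 0, 0, 0, 0.6]
    - [1, 0, 0, 0, 0]

```text
time: 12.35
position: [555.8, 201.9, 112.3]
ee_rot: [180.0, 0.0, -1.4]
force: [-0.4, -0.5, -1.8]
grip_width: 0.293
```

```bash
python3 st.py
```

```text
12.35 [555.823 201.859 112.264] [ 1.79979e+02  2.70000e-02 -1.35100e+00] [-0.435 -0.549 -1.839] [-0.208 -0.055 -0.04 ] [ 4.8800e-01 -5.2535e+01 -2.6615e+01  3.2300e-01 -5.0000e-03  7.7200e-01] 100.52815694139872
```

Emit:
jog_arm:
  targets:
    - [1, 0, 0, 0, 0.4]
    - [1, 0, 0, 0, 0]

```text
time: 12.52
position: [555.8, 201.8, 112.3]
ee_rot: [180.0, 0.0, -3.3]
force: [-0.2, -1.1, -2.2]
grip_width: 0.295
```

```bash
python3 st.py
```

```text
12.52 [555.776 201.83  112.299] [ 1.79976e+02  3.00000e-02 -3.28800e+00] [-0.231 -1.148 -2.231] [-0.246  0.074 -0.047] [  0.547 -52.544 -26.823   0.391  -0.152   0.426] 102.46369043589071
```

Emit:
jog_arm:
  targets:
    - [1, 0, 0, 0.01, 0.4]
    - [1, 0, 0, 0, 0]

```text
time: 12.68
position: [555.8, 201.9, 112.0]
ee_rot: [180.0, 0.0, -5.3]
force: [-0.1, -1.8, -1.8]
grip_width: 0.296
```

```bash
python3 st.py
```

```text
12.68 [555.779 201.865 111.954] [ 1.79976e+02  2.70000e-02 -5.30900e+00] [-0.133 -1.793 -1.75 ] [-0.318  0.109  0.016] [  0.662 -52.345 -26.791   0.471  -0.242   0.418] 104.48842836833778
```

Emit:
jog_arm:
  targets:
    - [1, 0, 0.01, 0, 0.4]
    - [1, 0, 0, 0, 0]

```text
time: 12.85
position: [556.0, 201.7, 112.1]
ee_rot: [-180.0, -0.0, -7.3]
force: [0.0, 0.2, -1.8]
grip_width: 0.299
```

```bash
python3 st.py
```

```text
12.85 [555.96  201.748 112.083] [-1.79989e+02 -3.00000e-03 -7.33400e+00] [ 0.039  0.173 -1.826] [-0.147  0.077 -0.048] [  0.223 -52.398 -26.6     0.183  -0.073   0.405] 106.47035306496738
```

Emit:
jog_arm:
  targets:
    - [1, 0, 0, 0.005, 0.4]
    - [1, 0, 0, 0, 0]

```text
time: 13.02
position: [555.9, 201.7, 111.9]
ee_rot: [-180.0, 0.0, -9.3]
force: [0.1, -0.1, -3.3]
grip_width: 0.296
```

```bash
python3 st.py
```

```text
13.02 [555.924 201.73  111.907] [-179.995    0.      -9.346] [ 0.094 -0.084 -3.32 ] [-0.145  0.081  0.035] [  0.232 -52.18  -26.52    0.179  -0.114   0.414] 108.48663446696783
```

Emit:
jog_arm:
  targets:
    - [1, 0, 0, 0, 0.4]
    - [1, 0, 0, 0, 0]

```text
time: 13.18
position: [555.9, 201.7, 111.9]
ee_rot: [-180.0, 0.0, -11.3]
force: [-0.9, -0.6, -1.2]
grip_width: 0.297
```

```bash
python3 st.py
```

```text
13.18 [555.879 201.73  111.902] [-1.79998e+02  6.00000e-03 -1.13490e+01] [-0.922 -0.606 -1.218] [-0.09   0.038  0.03 ] [  0.2   -52.24  -26.611   0.164  -0.147   0.416] 110.49217927130833
```

Emit:
jog_arm:
  targets:
    - [1, 0, 0, 0.01, 0.4]
    - [1, 0, 0, 0, 0]

```text
time: 13.35
position: [555.9, 201.7, 111.5]
ee_rot: [-180.0, -0.0, -13.4]
force: [-0.9, -1.2, -1.0]
grip_width: 0.296
```

```bash
python3 st.py
```

```text
13.35 [555.922 201.692 111.505] [-1.79999e+02 -1.00000e-03 -1.33560e+01] [-0.943 -1.178 -0.999] [-0.151  0.032 -0.038] [  0.277 -52.173 -26.491   0.196  -0.116   0.414] 112.49763417669423
```

Emit:
jog_arm:
  targets:
    - [1, 0, 0, 0, 0.4]
    - [1, 0, 0, 0, 0]

```text
time: 13.52
position: [555.9, 201.7, 111.5]
ee_rot: [180.0, 0.0, -15.4]
force: [-0.2, -1.4, -1.3]
grip_width: 0.295
```

```bash
python3 st.py
```

```text
13.52 [555.88  201.678 111.485] [ 1.79997e+02  5.00000e-03 -1.53580e+01] [-0.175 -1.428 -1.323] [-0.125  0.043 -0.006] [  0.226 -52.252 -26.611   0.181  -0.157   0.416] 114.50054581555871
```

Emit:
jog_arm:
  targets:
    - [1, 0, 0, 0.005, 0.4]
    - [1, 0, 0, 0, 0]

```text
time: 13.68
position: [555.9, 201.7, 111.3]
ee_rot: [-180.0, -0.0, -17.4]
force: [-0.5, -0.5, -2.1]
grip_width: 0.296
```

```bash
python3 st.py
```

```text
13.68 [555.916 201.665 111.342] [-179.999   -0.     -17.365] [-0.502 -0.55  -2.074] [-0.169  0.039  0.042] [  0.267 -52.193 -26.571   0.202  -0.168   0.416] 116.50474631359998
```

Emit:
jog_arm:
  targets:
    - [1, 0, 0, 0, 0.4]
    - [1, 0, 0, 0, 0]

```text
time: 13.85
position: [555.9, 201.7, 111.3]
ee_rot: [180.0, 0.0, -19.4]
force: [-1.7, 0.3, -1.7]
grip_width: 0.298
```

```bash
python3 st.py
```

```text
13.85 [555.907 201.656 111.313] [ 1.79998e+02  1.00000e-03 -1.93650e+01] [-1.69   0.347 -1.69 ] [-0.173  0.124  0.042] [  0.263 -52.273 -26.658   0.209  -0.191   0.42 ] 118.50539806767291
```

Emit:
jog_arm:
  targets:
    - [1, 0, 0, 0.005, 0.4]
    - [1, 0, 0, 0, 0]

```text
time: 14.02
position: [555.8, 201.5, 111.1]
ee_rot: [180.0, 0.0, -21.4]
force: [-0.9, -0.6, -1.1]
grip_width: 0.3
```

```bash
python3 st.py
```

```text
14.02 [555.832 201.506 111.119] [ 1.79977e+02  4.00000e-03 -2.13620e+01] [-0.856 -0.594 -1.148] [-0.244  0.122 -0.028] [  0.496 -51.949 -26.768   0.385  -0.424   0.441] 120.50631520611134
```

Emit:
jog_arm:
  targets:
    - [1, 0, 0, 0, 0.4]
    - [1, 0, 0, 0, 0]

```text
time: 14.18
position: [555.6, 201.3, 111.1]
ee_rot: [179.9, 0.0, -23.4]
force: [-1.0, -1.9, -0.5]
grip_width: 0.295
```

```bash
python3 st.py
```

```text
14.18 [555.646 201.272 111.087] [ 1.79946e+02  1.70000e-02 -2.33590e+01] [-1.009 -1.915 -0.527] [-0.508  0.29   0.093] [  0.931 -51.79  -27.074   0.711  -0.713   0.463] 122.50480340532559
```

Emit:
jog_arm:
  targets:
    - [1, 0, 0, 0.005, 0.4]
    - [1, 0, 0, 0, 0]

```text
time: 14.35
position: [555.6, 201.2, 111.0]
ee_rot: [179.9, 0.0, -25.4]
force: [-2.2, -3.5, 0.5]
grip_width: 0.298
```

```bash
python3 st.py
```

```text
14.35 [555.632 201.229 111.026] [ 1.79943e+02  1.30000e-02 -2.53550e+01] [-2.238 -3.519  0.468] [-0.62   0.506  0.156] [  1.146 -51.106 -27.103   0.955  -1.057   0.515] 124.50101704089353
```

Emit:
jog_arm:
  targets:
    - [1, 0, 0.01, 0, 0.2]
    - [1, 0, 0, 0, 0]

```text
time: 14.52
position: [555.6, 201.1, 111.0]
ee_rot: [180.0, 0.0, -26.4]
force: [-2.4, -2.4, 2.2]
grip_width: 0.297
```

```bash
python3 st.py; python3 -c "
from station import bot
for i in range(3):
  bot.camera('wrist');o=bot.get_obs();print(o['moment'],o['force'])"
```

```text
14.52 [555.582 201.139 111.031] [ 1.79981e+02  7.00000e-03 -2.64080e+01] [-2.419 -2.435  2.23 ] [-0.611  0.537  0.104] [  0.899 -51.003 -27.07    0.864  -1.079   0.29 ] 125.51475864723113
[-0.65205512  0.5218594   0.11425988] [-2.50499317 -2.942191    1.56747347]
[-0.59546531  0.54583457  0.18029849] [-1.99968848 -3.03773811  1.64118642]
[-0.58346578  0.59093041  0.15834216] [-3.46242675 -3.47089102  3.12409924]
```

Emit:
jog_arm:
  targets:
    - [1, 0, 0, 0, 0.4]
    - [1, 0, 0, 0, 0]
    - [1, 0, 0, 0, 0]

```text
time: 14.92
position: [555.6, 201.2, 111.0]
ee_rot: [180.0, 0.0, -28.4]
force: [-2.2, -3.5, 2.7]
grip_width: 0.298
```

```bash
cat > av.py <<'E'
from station import bot;import numpy as np
M=[];F=[]
for i in range(4):
  o=bot.get_obs();M.append(o['moment']);F.append(o['force'])
  if i<3: bot.camera('wrist')
print(o['time'],'M',np.mean(M,0).round(3),'mz',np.round([m[2] for m in M],2),'F',np.mean(F,0).round(1),o['position'].round(2),o['ee_rot'].round(2),o['effort'][5])
E
python3 av.py
```

```text
15.0667 M [-0.709  0.699  0.19 ] mz [0.19 0.2  0.2  0.18] F [-2.5 -3.5  2.5] [555.64 201.21 110.96] [ 1.7998e+02  1.0000e-02 -2.8400e+01] 0.19005955662578344
```

Emit:
jog_arm:
  targets:
    - [1, 0, 0, 0, 0.4]
    - [1, 0, 0, 0, 0]
    - [1, 0, 0, 0, 0]

```text
time: 15.32
position: [555.6, 201.2, 111.0]
ee_rot: [180.0, 0.0, -30.4]
force: [-3.0, -3.4, 3.1]
grip_width: 0.294
```

```bash
python3 av.py
```

```text
15.4667 M [-0.782  0.784  0.246] mz [0.32 0.2  0.23 0.23] F [-3.1 -4.   3.1] [555.61 201.17 110.96] [ 1.7998e+02  1.0000e-02 -3.0370e+01] 0.2710894402116537
```

Emit:
jog_arm:
  targets:
    - [1, 0, 0, 0, 0.4]
    - [1, 0, 0, 0, 0]
    - [1, 0, 0, 0, 0]
    - [1, 0, 0, 0, 0]

```text
time: 15.8
position: [555.6, 201.2, 111.0]
ee_rot: [180.0, 0.0, -32.4]
force: [-3.2, -3.9, 4.4]
grip_width: 0.301
```

```bash
python3 av.py
```

```text
15.95 M [-0.805  0.831  0.327] mz [0.34 0.33 0.33 0.3 ] F [-3.3 -3.7  3.6] [555.6  201.19 110.98] [179.98   0.   -32.35] 0.3431373182684183
```

Emit:
jog_arm:
  targets:
    - [1, 0, 0, 0, 0]
    - [1, 0, 0, 0, 0]
    - [1, 0, 0, 0, 0]
    - [1, 0, 0, 0, 0]
    - [1, 0, 0, 0, 0]
    - [1, 0, 0, 0, 0]

```text
time: 16.45
position: [555.6, 201.2, 111.0]
ee_rot: [180.0, 0.0, -32.4]
force: [-4.2, -4.2, 2.8]
grip_width: 0.301
```

```bash
python3 av.py; python3 look.py i wrist
```

```text
16.6 M [-0.764  0.813  0.336] mz [0.33 0.32 0.35 0.34] F [-3.8 -4.   2.9] [555.59 201.21 110.95] [ 1.7998e+02  1.0000e-02 -3.2360e+01] 0.34309144131839275
{'time': 16.6, 'position': array([555.58963078, 201.21228893, 110.95477644]), 'ee_rot': array([ 1.79977194e+02,  8.23847444e-03, -3.23558771e+01]), 'force': array([-3.81695947, -4.24615731,  3.13391504]), 'moment': array([-0.83343062,  0.87312832,  0.33741651]), 'grip_width': 0.29140536701382935}
```

View pics/i_wrist.png

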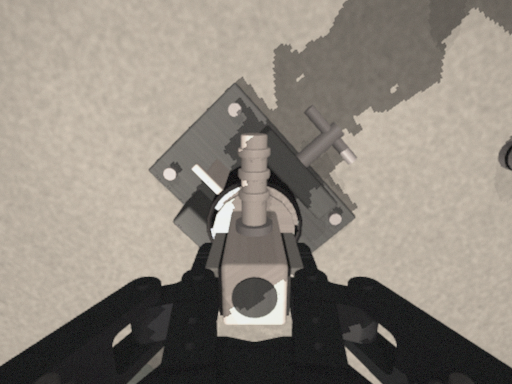

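Stop clearly felt: 0.33 N m, held for about 1.2 s. Now I turn back about 43° to the tab at 10.6°, rising with the thread.

Emit:
jog_arm:
  targets:
    - [1, 0, 0, 0, -0.6]
    - [1, 0, 0, -0.005, -1]
    - [1, 0, 0, -0.005, -1]
    - [1, 0, 0, -0.005, -1]
    - [1, 0, 0, -0.01, -1]
    - [1, 0, 0, -0.005, -1]
    - [1, 0, 0, 0, 0]

```text
time: 17.23
position: [556.3, 201.6, 111.8]
ee_rot: [-180.0, -0.1, -4.2]
force: [-0.1, -0.8, -1.7]
grip_width: 0.294
```

```bash
python3 st.py
```

```text
17.23 [556.332 201.646 111.82 ] [-1.7995e+02 -5.5000e-02 -4.2440e+00] [-0.12  -0.755 -1.749] [-0.313  0.111 -0.015] [  0.563 -52.461 -26.945   0.394  -0.329  -1.229] 103.3362859618957
```

Emit:
jog_arm:
  targets:
    - [1, 0, 0, -0.01, -1]
    - [1, 0, 0, -0.01, -1]
    - [1, 0, 0, 0, -0.8]
    - [1, 0, 0, 0, 0]
    - [1, 0, 0, 0, 0]
    - [1, 0, 0, 0, 0]

```text
time: 17.73
position: [556.1, 201.8, 112.9]
ee_rot: [-180.0, -0.0, 9.4]
force: [-0.6, -0.2, -1.7]
grip_width: 0.295
```

```bash
python3 st.py; python3 look.py j wrist; python3 -c "
import cv2
a=cv2.imread('pics/j_wrist.png')
cv2.imwrite('pics/j_c.png',cv2.resize(a[70:270,150:350],None,fx=3,fy=3,interpolation=2))"
```

```text
17.73 [556.114 201.766 112.89 ] [-1.79957e+02 -5.00000e-02  9.37100e+00] [-0.621 -0.173 -1.742] [-0.035 -0.01   0.022] [-4.5000e-02 -5.2119e+01 -2.6396e+01 -1.0000e-02 -1.3000e-02  3.0000e-03] 89.72824959690843
{'time': 17.7333, 'position': array([556.11446238, 201.76556148, 112.89036992]), 'ee_rot': array([-1.79956693e+02, -4.98828393e-02,  9.37063175e+00]), 'force': array([-0.62062942, -0.17339123, -1.74205778]), 'moment': array([-0.03526096, -0.01021855,  0.02237016]), 'grip_width': 0.295169599735665}
```

View pics/j_c.png

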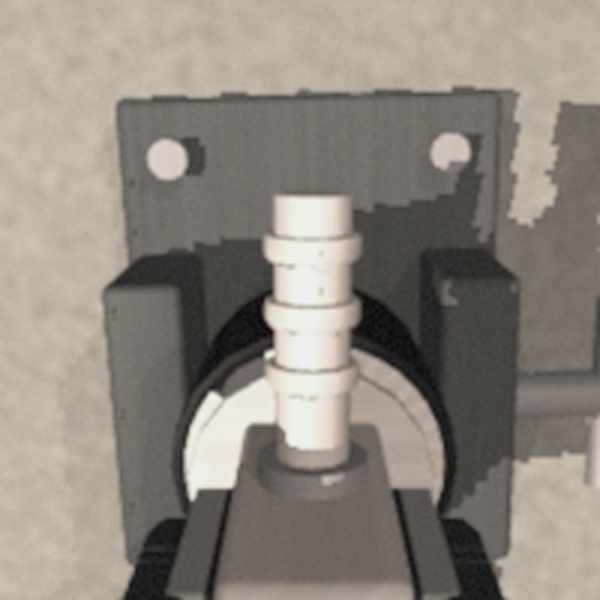

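Emit:
jog_arm:
  targets:
    - [1, 0, 0, 0.01, -0.24]
    - [1, 0, 0, 0.01, 0]
    - [1, 0, 0, 0, 0]
    - [1, 0, 0, 0, 0]

```text
time: 18.12
position: [555.8, 201.4, 112.1]
ee_rot: [-180.0, -0.0, 10.7]
force: [0.1, 0.5, -1.7]
grip_width: 0.297
```

```bash
python3 st.py
```

```text
18.12 [555.781 201.393 112.094] [-1.79995e+02 -6.00000e-03  1.07250e+01] [ 0.133  0.515 -1.697] [-0.043 -0.042  0.023] [ 1.1000e-02 -5.2103e+01 -2.6351e+01  6.0000e-03 -9.0000e-03 -4.0000e-03] 88.38493077663506
```

Emit:
jog_arm:
  targets:
    - [1, 0, 0, 0.01, 0]
    - [1, 0, 0, 0, 0]
    - [1, 0, 0, 0, 0]

```text
time: 18.37
position: [555.8, 201.4, 111.9]
ee_rot: [-180.0, -0.0, 10.7]
force: [-0.2, 0.7, -0.9]
grip_width: 0.295
```

```bash
python3 st.py
```

```text
18.37 [555.823 201.355 111.903] [-1.79997e+02 -1.70000e-02  1.07400e+01] [-0.211  0.669 -0.915] [ 0.029  0.043 -0.008] [-1.4900e-01 -5.1329e+01 -2.6044e+01 -6.7000e-02 -1.1400e-01  6.0000e-03] 88.3670115835211
```

Emit:
jog_arm:
  targets:
    - [0.4, 0, 0, 0, 0]
    - [0.2, 0, 0, 0, 0]
    - [0, 0, 0, 0, 0]
    - [-0.3, 0, 0, 0, 0]
    - [-0.6, 0, 0, 0, 0]
    - [-1, 0, 0, 0, 0]
    - [-1, 0, 0, 0, 0]
    - [-1, 0, 0, 0, 0]

```text
time: 19.03
position: [555.8, 201.3, 111.7]
ee_rot: [180.0, 0.0, 10.7]
force: [-0.3, 0.2, 0.6]
grip_width: 1.003
```

```bash
python3 look.py k wrist
```

```text
{'time': 19.0333, 'position': array([555.76289036, 201.29409715, 111.70103151]), 'ee_rot': array([1.79999304e+02, 9.47615825e-05, 1.07459045e+01]), 'force': array([-0.31166881,  0.24548992,  0.61388262]), 'moment': array([ 0.01537497,  0.02333818, -0.00499834]), 'grip_width': 1.002616188664595}
```

View pics/k_wrist.png

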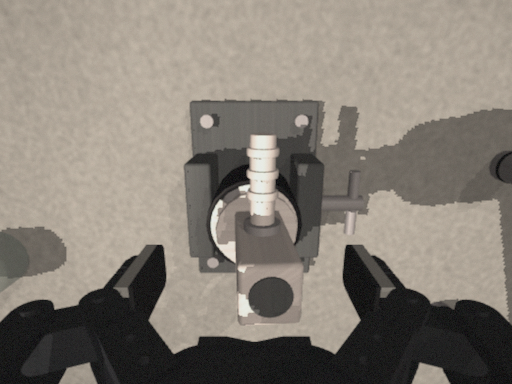

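```bash
python3 look.py l scene
python3 - <<'E'
import cv2
from geo import *
a=cv2.imread('pics/k_wrist.png')
cv2.imwrite('pics/k_c.png',cv2.resize(a[125:330,200:330],None,fx=2.9,fy=2.9,interpolation=2))
s=cv2.imread('pics/l_scene.png')
cv2.imwrite('pics/l_c.png',cv2.resize(s[140:230,290:380],None,fx=6,fy=6,interpolation=2))
E
```

```text
{'time': 19.0833, 'position': array([555.76324996, 201.30989721, 111.71923033]), 'ee_rot': array([ 1.79999867e+02, -6.81703731e-04,  1.07485712e+01]), 'force': array([ 0.33416386, -0.04960008,  0.79554805]), 'moment': array([-0.05491   ,  0.01297081,  0.0056009 ]), 'grip_width': 1.0022630654594165}
```

View pics/k_c.png

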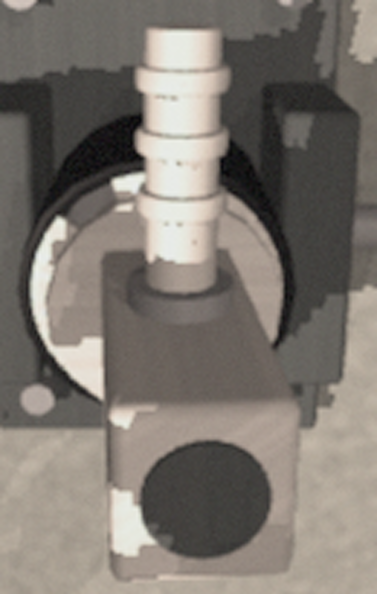

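View pics/l_c.png

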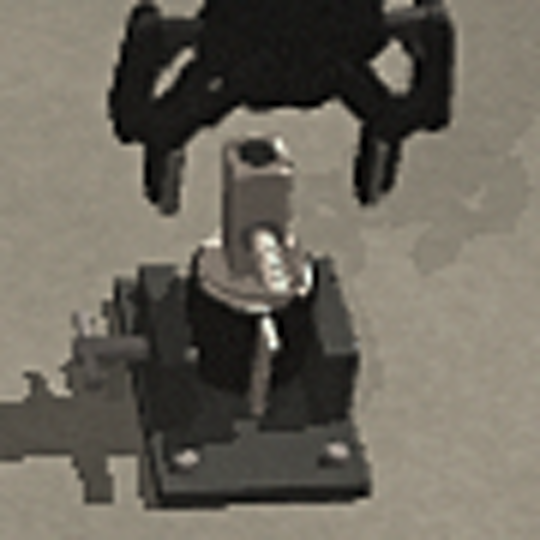

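The elbow came out leaning a few degrees about its pin: the hole is at (270,297), against (254,297) when held. That is within the bore's clearance. I regrip once to stand it upright and release more gently.

Emit:
jog_arm:
  targets:
    - [-0.5, 0, 0, 0, 0]
    - [0, 0, 0, 0, 0]
    - [0.2, 0, 0, 0, 0]
    - [0.3, 0, 0, 0, 0]
    - [0.4, 0, 0, 0, 0]
    - [0.6, 0, 0, 0, 0]
    - [1, 0, 0, 0, 0]
    - [1, 0, 0, 0, 0]

```text
time: 19.8
position: [555.8, 201.3, 111.8]
ee_rot: [180.0, -0.0, 10.7]
force: [-0.5, -0.9, 1.4]
grip_width: 0.298
```

Emit:
jog_arm:
  targets:
    - [1, 0, 0, 0, 0]
    - [1, 0, 0, 0, 0]

```text
time: 19.97
position: [555.8, 201.3, 111.8]
ee_rot: [180.0, -0.0, 10.7]
force: [-0.2, -0.6, 0.8]
grip_width: 0.3
```

```bash
python3 st.py; python3 av.py; python3 look.py m wrist
```

```text
19.97 [555.792 201.323 111.813] [ 1.8000e+02 -8.0000e-03  1.0749e+01] [-0.193 -0.554  0.767] [ 0.016  0.067 -0.025] [-3.6000e-02 -5.0409e+01 -2.5484e+01 -1.1000e-02 -1.4100e-01 -1.2000e-02] 88.35909615141111
20.1167 M [-0.026  0.055 -0.02 ] mz [-0.03 -0.   -0.03 -0.03] F [-0.6 -0.4  1.6] [555.78 201.31 111.79] [ 1.800e+02 -1.000e-02  1.075e+01] -0.012721622188109905
{'time': 20.1167, 'position': array([555.784856  , 201.31330302, 111.79201003]), 'ee_rot': array([ 1.79998147e+02, -5.97248068e-03,  1.07505342e+01]), 'force': array([-0.6101959 , -0.27861167,  1.89583666]), 'moment': array([-0.11518483,  0.06127119, -0.02636587]), 'grip_width': 0.2950034082647795}
```

View pics/m_wrist.png

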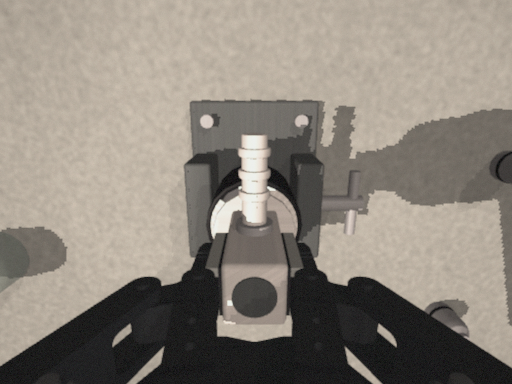

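Emit:
jog_arm:
  targets:
    - [0.5, 0, 0, 0, 0]
    - [0.44, 0, 0, 0, 0]
    - [0.42, 0, 0, 0, 0]
    - [0.41, 0, 0, 0, 0]
    - [0.4, 0, 0, 0, 0]
    - [0.39, 0, 0, 0, 0]
    - [0.38, 0, 0, 0, 0]
    - [0.37, 0, 0, 0, 0]

```text
time: 20.83
position: [555.6, 201.3, 111.4]
ee_rot: [180.0, 0.0, 10.8]
force: [-0.2, 0.1, -0.3]
grip_width: 0.312
```

Emit:
jog_arm:
  targets:
    - [0.36, 0, 0, 0, 0]
    - [0.35, 0, 0, 0, 0]
    - [0.34, 0, 0, 0, 0]
    - [0.33, 0, 0, 0, 0]
    - [0.32, 0, 0, 0, 0]
    - [0.3, 0, 0, 0, 0]
    - [0.28, 0, 0, 0, 0]
    - [0.25, 0, 0, 0, 0]

```text
time: 21.5
position: [555.8, 201.3, 111.7]
ee_rot: [180.0, -0.0, 10.7]
force: [-1.0, -0.6, -0.3]
grip_width: 0.373
```

```bash
python3 look.py n wrist
```

```text
{'time': 21.5, 'position': array([555.75886447, 201.28895841, 111.71636253]), 'ee_rot': array([ 1.79998645e+02, -7.39753798e-04,  1.07480357e+01]), 'force': array([-0.98139005, -0.56368353, -0.27724859]), 'moment': array([ 0.00167434, -0.02095001, -0.01551141]), 'grip_width': 0.3727962984668983}
```

View pics/n_wrist.png

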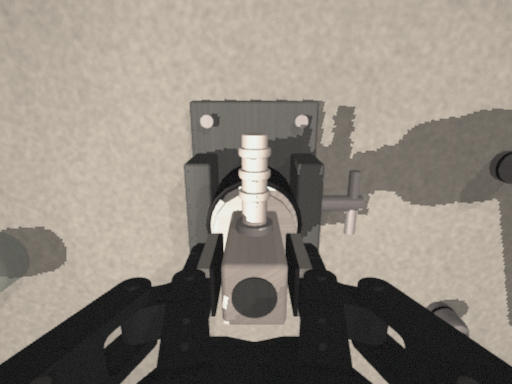

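The gap is now visible on both sides and the elbow stands upright, with the hole at (254,297) and the barb tip at (255,135). I open the rest of the way gently.

Emit:
jog_arm:
  targets:
    - [0.2, 0, 0, 0, 0]
    - [0.1, 0, 0, 0, 0]
    - [0, 0, 0, 0, 0]
    - [-0.2, 0, 0, 0, 0]
    - [-0.4, 0, 0, 0, 0]
    - [-0.6, 0, 0, 0, 0]
    - [-0.8, 0, 0, 0, 0]
    - [-1, 0, 0, 0, 0]

```text
time: 22.22
position: [555.8, 201.3, 111.7]
ee_rot: [180.0, -0.0, 10.7]
force: [0.6, -0.3, -0.0]
grip_width: 0.996
```

Emit:
jog_arm:
  targets:
    - [-1, 0, 0, 0, 0]
    - [-1, 0, 0, -0.1, 0]
    - [-1, 0, 0, -0.3, 0]
    - [-1, 0, 0, -0.5, 0]
    - [-1, 0, 0, -0.6, 0]
    - [-1, 0, 0, -0.6, 0]
    - [-1, 0, 0, -0.2, 0]
    - [-1, 0, 0, 0, 0]

```text
time: 22.88
position: [557.3, 201.6, 206.6]
ee_rot: [180.0, -0.3, 10.8]
force: [0.2, 0.9, -0.1]
grip_width: 1.0
```

Emit:
jog_arm:
  targets:
    - [-1, 0, 0, 0, 0]
    - [-1, 0, 0, 0, 0]
    - [-1, 0, 0, 0, 0]

```text
time: 23.13
position: [554.8, 201.1, 201.9]
ee_rot: [-180.0, 0.2, 10.7]
force: [0.8, -0.2, 0.2]
grip_width: 0.999
```

```bash
python3 look.py o wrist scene
python3 - <<'E'
import cv2
a=cv2.imread('pics/o_wrist.png')
cv2.imwrite('pics/o_c.png',cv2.resize(a[80:260,180:340],None,fx=3.3,fy=3.3,interpolation=2))
E
```

```text
{'time': 23.1333, 'position': array([554.75107819, 201.11063898, 201.86477506]), 'ee_rot': array([-179.99708725,    0.18912673,   10.7459661 ]), 'force': array([ 0.81653257, -0.21387049,  0.18308603]), 'moment': array([0.00507171, 0.01763658, 0.05044239]), 'grip_width': 0.9991757936182519}
```

View pics/o_c.png

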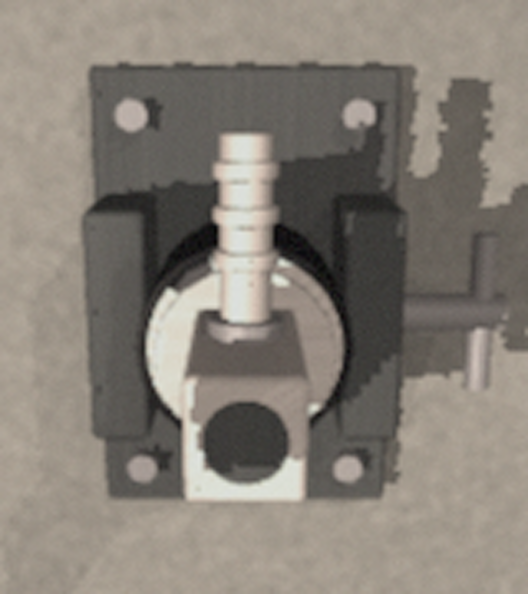

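View pics/o_scene.png

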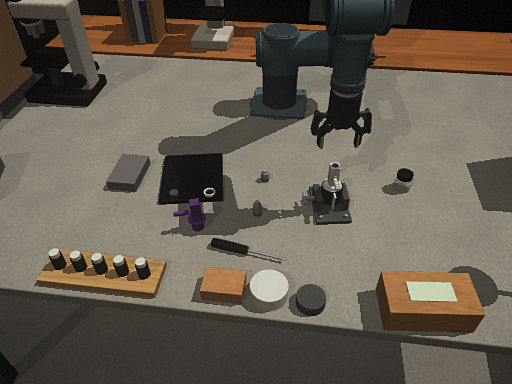

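```bash
python3 -c "
from station import bot;print(bot.sign_off())"
```

```text
the job is handed in; nothing more can be done
None
```

The aluminium elbow is in the port, upright, with its barb along the index tab; I handed the job in at about 23 s of the 64 s allowed.

- **Insertion:** I took the elbow from the tray, not the purple look-alike, and lowered it with the barb over the slot nearer the tab. The slot measured at about 45.5° in the world frame. It bottomed at the expected depth with only small forces.
- **End stop:** I screwed it in about 78° clockwise. The torque rose from near zero from about 67° on and reached 0.33 N m, inside the 0.25 to 0.35 band. I held it there for about 1.2 s. One side took more load there, with about 5 N sideways and 0.8 N m of bending at the wrist.
- **Turn back:** I then returned it to 10.7°. The tab measured at about 10.6°, from the slot and from the tab's own edge.

The first release let the elbow lean about 4° within the bore's clearance. I regripped it, opened more slowly, and it stayed upright.

In the last pictures the barb and the top hole line up with the clamp to within about a degree. The gripper is clear above the elbow and nothing else on the bench looks moved. The lean was judged only from images, and my position readings varied by about 1 mm.

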